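# Pack a spare pin under a double lid and hold up the outer lid

### The job

Pack the spare brass pin: stand it fully home in the hole of the canister base and let it go, then lower the double lid, both lids together (the steel knob of the inner one carries both), over the pin until the inner lid sits flat and centred on the base; set everything down gently, without dropping it, and do not take the lids apart before. Then lift the red outer lid alone by its black collar until all of it is well clear above the top of the knob, leaving the blue inner lid undisturbed on the base, and finish while still holding the outer lid up there, level and still, so that the inner lid can be labelled. Leave the oil can, tape roll, carton and screwdriver where they are.

Things in the scene. Friction and masses are not known exactly. Their poses are not given: they have to be found in the camera images.
- pin_center (a point): Brass pin, round, 16 mm diameter, 60 mm long, about 80 g, loose, standing upright in the holder at the start (its lowest 16 mm inside the hole). The point is its centre, 30 mm above its lower end; z runs along the pin.
- holder: Light wooden block 70 x 70 x 24 mm, fixed to the bench, with a hole 19 mm in diameter and 16 mm deep in the middle of its top, in which the pin waits. Origin at the centre of its underside.
- bore (a point): Centre of the mouth of the hole in the canister base, 32 mm above the bench: 19 mm in diameter, 18 mm deep, 2 mm chamfer, vertical, in the top of a square aluminium block 46 x 46 x 22 mm that stands in the middle of the base's round dark flange. With the pin home its centre is 12 mm above this point.
- seat (a point): Centre of the top face of the base's round dark steel flange (112 mm diameter, 10 mm thick, fixed to the bench), 10 mm above the bench and 22 mm below the bore mouth. The inner lid's rim sits on this face, around the aluminium block.
- inner_lid: Blue inner lid, loose, about 260 g: an upside-down cup, 81 mm outer and 75 mm inner diameter, 74 mm high (70 mm inside), with a round steel knob rod, 18 mm in diameter, rising 66 mm from its top. Origin at the centre of its open lower rim, z up; at the start it stands on the bench with the outer lid on it. The aluminium block fits inside with 4 mm to spare at the corners.
- knob (a point): Point on the axis of the inner lid's steel knob, 12 mm below its top end and 128 mm above the inner lid's lower rim; 24 mm above the top of the outer lid's collar while the lids are nested. 36 mm of the knob stand free above the collar. Gripping the knob lifts both lids, the outer one resting on the inner one.
- outer_lid: Red outer lid, loose, about 120 g: flat cap 98 mm across, 26 mm high (skirt 22 mm deep, 90 mm inside), with a black collar tube in the middle, 40 mm outer and 28 mm inner diameter, 26 mm high, around the knob. Origin at the centre of the skirt's lower edge, z up. Nested, it just lies on the inner lid, origin 52 mm above the inner lid's, with 2 to 4 mm play all round.
- collar (a point): Centre of the outer lid's black collar, half-way up (13 mm above the cap's red top, 39 mm above the skirt's lower edge).
- oil_can: Bystander: green can, 52 mm diameter, 120 mm tall, standing loose. Origin at the centre of its underside.
- tape_roll: Bystander: yellow tape roll, 90 mm diameter, 25 mm high, lying flat, loose. Origin at the centre of its underside.
- carton: Bystander: small cardboard box 80 x 70 x 60 mm, loose. Origin at the centre of its underside.
- driver: Bystander: screwdriver, 200 mm long, orange handle 26 mm thick, lying on the bench along its x axis (blade to +x), loose. Origin at the bench, half-way along it.
Not all that is in view belongs to the job. Of the things that look like the outer_lid, the middle-sized one is meant.

How it is judged:
On the way, in this order (a step that is already met when the one before it is completed fails the run):
1. the pin stands fully home in the hole of the base, let go (horizontal distance between pin_center and bore below 0.005 m and z of pin_center in the frame of bore below 0.0155 m and angle between pin_center's own z axis and vertical below 0.15 rad and contact force between the fingers and pin below 0.2 N), for 0.2 s.
2. both lids, still nested, sit on the base over the pin (z of inner_lid in the frame of seat below 0.003 m and horizontal distance between inner_lid and seat below 0.009 m and angle between inner_lid's own z axis and vertical below 0.04 rad and z of outer_lid in the frame of inner_lid below 0.056 m and linear speed of inner_lid below 0.03 m/s), for 0.2 s.
At the end, for the whole second after the job is handed in: Fingers alone hold the outer lid, still, level within 0.25 rad, its lower edge over 150 mm above the inner lid's rim; inner lid untouched on the base (rim within 3 mm of the flange, centred within 9 mm, upright within 0.04 rad); pin in the hole within 5 mm of its axis and 3.5 mm of full depth (horizontal distance between pin_center and bore below 0.005 m and z of pin_center in the frame of bore below 0.0155 m and angle between pin_center's own z axis and vertical below 0.15 rad and z of inner_lid in the frame of seat below 0.003 m and horizontal distance between inner_lid and seat below 0.009 m and angle between inner_lid's own z axis and vertical below 0.04 rad and z of outer_lid in the frame of inner_lid above 0.15 m and angle between outer_lid's own z axis and vertical below 0.25 rad and linear speed of outer_lid below 0.03 m/s and contact force between the fingers and outer_lid above 1 N and contact force between each of outer_lid, the fingers and inner_lid below 0.1 N and linear speed of inner_lid below 0.02 m/s); the arm keeps its last pose, push and grip.
It fails at once if the lids came apart before the inner lid sat on the base, or the inner lid was lifted or tipped while the outer lid was taken off (z of outer_lid in the frame of inner_lid above 0.062 m and (z of inner_lid in the frame of seat above 0.006 m or horizontal distance between inner_lid and seat above 0.01 m or angle between inner_lid's own z axis and vertical above 0.07 rad)).
It fails at once if the lids were dropped onto the base (horizontal distance between inner_lid and seat below 0.015 m and z of inner_lid in the frame of seat below 0.04 m and linear speed of inner_lid above 0.3 m/s).
It fails at once if the pin was dropped into the hole (horizontal distance between pin_center and bore below 0.008 m and z of pin_center in the frame of bore below 0.03 m and linear speed of pin above 0.3 m/s).
It fails at once if a bystander was moved (distance of any of oil_can, tape_roll, carton, driver from where it was at the start of the episode above 0.02 m).
It also fails if it takes over 58 s, if anything falls off the work surface, if the arm or the gripper's body presses on something with over 40 N, if the wrist force passes 120 N, or if a joint passes its speed limit or range.

### The arm

A 6-joint arm with a two-finger parallel gripper is mounted at the origin on the work surface. World frame = base frame: x ahead of the robot, y to its left, z up, the work surface at z = 0. Lengths are in m, angles in rad, forces in N, time in s.
With the tool pointing down it reaches from about 0.4 to 0.925 m from the base axis. Payload 3.4 kg.
Tool frame: the origin (TCP) lies at the very end of the fingers, on their centre line; the grasp point (between the pads) lies grip_depth behind it (grip_depth is the distance from the TCP to the grasp point, in m); x points along the fingers, y is the direction in which the jaws open and shut, and the axes are right-handed (so a half turn about x gives the same grasp; the last joint's range is limited). The gripper opens to 85 mm and grips with 20 to 120 N. Pads are 22 mm wide; open, the fingers measure 114 mm over their backs; the gripper's body (76 mm by 85 mm) begins 54 mm behind the grasp point. The pads swing forward as they close: fully open they stand 13 mm farther back than shut.
Start: joints at [1.133, 0.307, 1.506, -0, 1.328, -0.073], TCP at [0.205, 0.537, 0.231] pointing down, gripper open.
Joint ranges: [-3.12, 3.12], [-1.05, 2.28], [0.14, 2.33], [-1.42, 4.57], [0.1, 2.73], [-2.68, 2.68]. Speed limits (rad/s): [2.57, 2.57, 3.14, 3.14, 3.14, 3.14].

### API

Orientations are given as a unit quaternion [x, y, z, w].
In Python, from cell import * gives the robot as it stands.
- The arm moves only by the shell command python3 -m handwheel 'ROWS'. ROWS is a JSON object of lists of equal length, an entry for each row: "offset": the shift along the tool's x, y, z in m, a list of three; "turn": the turn about the tool's x in degrees; "jaw": the finger opening in m, from 0 to 0.0854. A call has 1 to 8 rows; each row is the pose to reach, as a shift and turn from the pose commanded when the call began, along the tool's axes at that moment; what a row does not reach only later rows make up. A row lasts 1/8 s, in which the tool goes at most 62.5 mm and 10.7 degrees, less where a joint would pass 70% of its speed; a pose out of reach is approached as far as the arm can. A call with a gripper value outside its range is refused whole. The fingers move at their own pace and stop on an object; the grip force is fixed at half the most. Time passes only in rows, so rows that repeat a pose let the fingers close. It gives the time, the measured TCP pose, the force and the opening at its end, in the units of the state.
- get_obs(): the state, without advancing time (a new reading comes with each control period).
- capture(name): name is "side" or "top" or "wrist"; returns the picture (480x640x3 uint8, red, green, blue); there is no depth.
- calibration(name): a dict with "K" (3x3 intrinsics, pixels), "view" (4x4, takes a point from world to camera coordinates). Camera axes: x right, y down, z forward; pixel columns grow to the right and rows downward; lengths in m; the calibration is good to about 2 mm. A picture is of the moment at which its call begins: read the wrist's pose just before it. calibration takes no time and is no camera call; for the wrist camera it gives the pose at the moment of the call.
- job_done(): hands the job in, once; it reports no verdict.
The state is a dict: "time_s": time; "joints": joint angles; "qd": joint speeds; "joint_efforts": joint torques, N m; "tool_pos": TCP position; "tcp_rot": TCP orientation; "force": force on the tool from outside, world axes, zero at the start; "ft_torque": the same for the moment, N m; "finger_gap": finger opening in m.
Only numpy, scipy, OpenCV 4.12 (cv2) and the standard library are available. Lean on these libraries where they do the work, as an engineer would, in place of code of your own. Each camera call takes 0.05 s, during which the arm holds its last target. There are 200 camera calls.

## Working session

There is one attempt and no reset: what is moved stays moved. The work goes in short steps, Python scripts to look and compute and a shell command to move; the robot and the scene stay as the last step left them, time stands still between calls to the robot, and variables do not carry over. Pictures are saved under pics/ and viewed, about 8 in all and at most 12, crops included, and the job is handed in when it is done.

```bash
ls; mkdir -p pics
python3 - <<'E'
from cell import *
import cv2,numpy as np
o=get_obs();print({k:np.round(v,3).tolist() for k,v in o.items()})
for n in("top","side"):
    c=calibration(n);print(n,np.round(c["K"],1).tolist(),np.round(c["view"],3).tolist())
    cv2.imwrite(f"pics/{n}0.png",cv2.cvtColor(capture(n),cv2.COLOR_RGB2BGR))
E
```

```text
pics
{'time_s': 0.0, 'joints': [1.132, 0.308, 1.508, -0.0, 1.328, -0.073], 'qd': [0.0, 0.001, -0.0, 0.0, -0.0, -0.001], 'joint_efforts': [-0.002, -45.755, -25.192, -0.0, 0.013, -0.0], 'tool_pos': [0.205, 0.537, 0.23], 'tcp_rot': [0.128, 0.696, -0.129, 0.695], 'force': [0.067, -0.145, 0.038], 'ft_torque': [0.044, 0.025, -0.023], 'finger_gap': 0.085}
top [[518.0, 0.0, 323.6], [0.0, 518.0, 243.5], [0.0, 0.0, 1.0]] [[-0.014, -1.0, -0.016, 0.027], [-0.996, 0.015, -0.085, 0.594], [0.085, 0.015, -0.996, 1.459], [0.0, 0.0, 0.0, 1.0]]
side [[518.5, 0.0, 324.6], [0.0, 518.5, 240.6], [0.0, 0.0, 1.0]] [[0.943, -0.333, -0.007, -0.576], [-0.204, -0.561, -0.802, 0.224], [0.263, 0.758, -0.597, 1.022], [0.0, 0.0, 0.0, 1.0]]
```

View pics/top0.png

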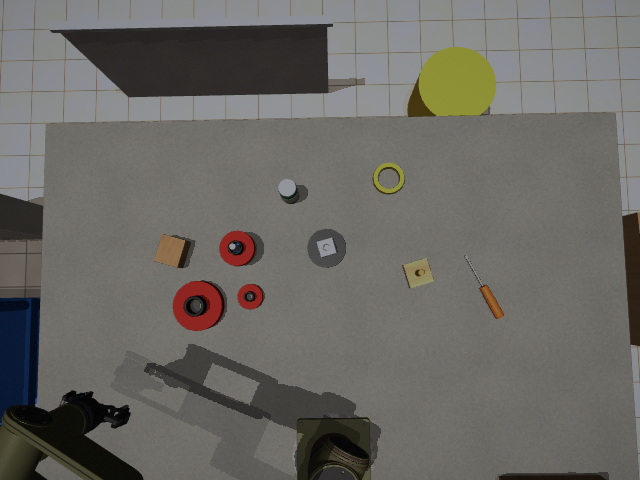

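View pics/side0.png

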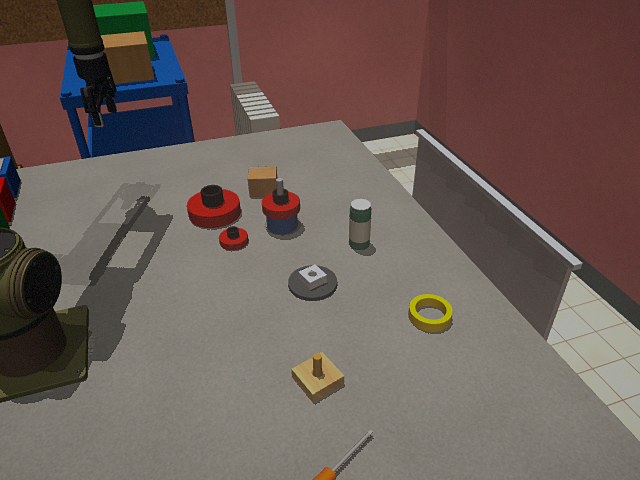

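Top view: red lids at (197,306) (large, on bench), (238,248) (middle-sized, on the blue lid with the steel knob) and (250,296) (small). I choose the one at (238,248). The pin is in the holder at (420,272), the base is at (326,247), and the oil can is at (288,190). In the side view, the nested lids are at (281,205), the base at (313,277) and the pin at (317,363). One composite close crop to check the choice and refine.

Run:
```python
import cv2,numpy as np
t=cv2.imread("pics/top0.png");s=cv2.imread("pics/side0.png")
def c(im,u,v):
    return cv2.resize(im[v-25:v+25,u-33:u+33],None,fx=4,fy=4,interpolation=cv2.INTER_CUBIC)
r1=np.hstack([c(t,238,248),c(t,326,248),c(t,420,272)]);r2=np.hstack([c(s,281,200),c(s,313,280),c(s,317,370)])
cv2.imwrite("pics/crop.png",np.vstack([r1,r2]))
```

```text
(no output)
```

View pics/crop.png

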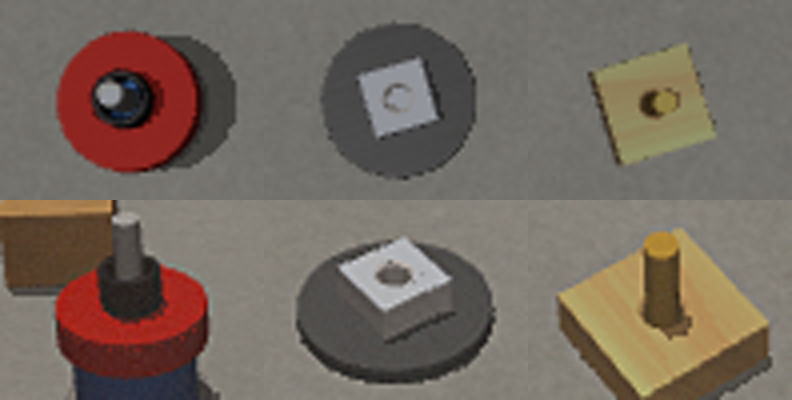

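The crops confirm the middle red lid with black collar and steel knob on the blue cup (knob top: top 232,246 / side 279,180), the base with its bore (326,247 / 312,273), and the pin (421,272 / 317,356).

```bash
cat > h.py <<'E'
from cell import *
import cv2,numpy as np
from scipy.spatial.transform import Rotation as R
def tri(*obs):
    # obs: (K,view,u,v)
    A=[]
    for K,V,u,v in obs:
        P=np.array(K)@np.array(V)[:3]
        A+= [u*P[2]-P[0],v*P[2]-P[1]]
    A=np.array(A);x=np.linalg.lstsq(A[:,:3],-A[:,3],rcond=None)[0]
    e=[np.round(proj(K,V,x)-[u,v],1).tolist() for K,V,u,v in obs]
    return x,e
def proj(K,V,x):
    p=np.array(K)@(np.array(V)[:3,:3]@x+np.array(V)[:3,3]);return p[:2]/p[2]
def ray(K,V,u,v,z):
    V=np.array(V);d=V[:3,:3].T@np.linalg.inv(K)@[u,v,1];c=-V[:3,:3].T@V[:3,3]
    return c+d*(z-c[2])/d[2]
def tool():
    o=get_obs();return np.array(o["tool_pos"]),R.from_quat(o["tcp_rot"]),o
def off(p):
    "world target -> offset in tool axes from measured pose"
    t,r,_=tool();return r.inv().apply(np.array(p)-t)
E
python3 - <<'E'
from h import *
c={n:calibration(n) for n in("top","side")}
pts={"knobtop":(231.6,246.1,279.1,179.4),"collartop":(235.1,247.4,280.1,190.6),"bore":(326.1,247.1,312.1,273.4),"pintop":(421.4,271.9,317.1,355.6),"oil":(288,184,360,204),"carton":(176,240,262,172)}
for k,(a,b,d,e) in pts.items():
    x,er=tri((c["top"]["K"],c["top"]["view"],a,b),(c["side"]["K"],c["side"]["view"],d,e))
    print(k,np.round(x,4),er,round(float(np.hypot(*x[:2])),3))
t,r,o=tool();print(t,np.round(r.as_matrix(),3).tolist())
w=calibration("wrist");print(np.round(w["K"],1).tolist());V=np.array(w["view"]);C=-V[:3,:3].T@V[:3,3]
print("cam in tool",r.inv().apply(C-t), (V[:3,:3]@r.as_matrix()).round(3).tolist())
print([k for k in dir(__import__('cell')) if not k.startswith('_')])
E
```

```text
knobtop [0.583  0.2613 0.1377] [[0.1, -0.5], [-0.5, 0.1]] 0.639
collartop [0.5822 0.2575 0.1075] [[0.1, -0.6], [-0.7, 0.1]] 0.637
bore [0.5847 0.0116 0.0299] [[0.1, -0.3], [-0.4, 0.0]] 0.585
pintop [ 0.5085 -0.2507  0.0692] [[0.0, -0.1], [-0.2, 0.0]] 0.567
oil [0.7458 0.1131 0.1194] [[-0.5, 1.5], [1.8, -0.3]] 0.754
carton [0.5923 0.4328 0.0695] [[-0.8, 5.2], [5.1, -0.7]] 0.734
[0.20483958 0.53656552 0.23042616] [[-0.001, 0.357, 0.934], [-0.002, 0.934, -0.357], [-1.0, -0.002, -0.0]]
[[421.4, 0.0, 321.3], [0.0, 421.4, 242.1], [0.0, 0.0, 1.0]]
cam in tool [-0.14361939  0.00110039 -0.07045822] [[-0.0, 1.0, -0.0], [-0.274, 0.0, 0.962], [0.962, 0.0, 0.274]]
['MotionError', 'calibration', 'capture', 'get_obs', 'grip_depth', 'job_done']
```

Heights check (knob top 0.138 against 0.140, collar top 0.107/0.104, bore 0.030/0.032, pin top 0.069/0.068). I'll go above the bore first, take a close look, then move on to the pin, keeping one tool orientation throughout.

```bash
python3 -m handwheel '{"offset":[[0,-0.03,0.045],[0,-0.06,0.09],[0,-0.09,0.135],[0,-0.12,0.18],[0,-0.15,0.225],[0,-0.18,0.27],[0,-0.21,0.315],[0,-0.24,0.36]],"turn":[0,0,0,0,0,0,0,0],"jaw":[0.085,0.085,0.085,0.085,0.085,0.085,0.085,0.085]}'
python3 - <<'E'
from h import *
print(off([0.585,0.012,0.23]),grip_depth, get_obs()["joints"])
E
```

```text
time_s: 1.1
tool_pos: [0.4564, 0.1829, 0.2311]
tcp_rot: [0.128, 0.696, -0.128, 0.695]
force: [0.6, 0.3, 0.5]
finger_gap: 0.0849
[ 0.00102716 -0.11374916  0.18111461] 0.0187 [ 2.95114847e-01  1.90770093e-01  1.67255096e+00  1.03874794e-04
  1.27865546e+00 -9.10859914e-01]
```

```bash
python3 -m handwheel '{"offset":[[0,-0.03,0.045],[0,-0.06,0.09],[0,-0.09,0.135],[0,-0.114,0.181],[0,-0.114,0.181],[0,-0.114,0.181]],"turn":[0,0,0,0,0,0],"jaw":[0.085,0.085,0.085,0.085,0.085,0.085]}'
python3 - <<'E'
from h import *
w=calibration("wrist");im=capture("wrist")
np.savez("w1.npz",K=w["K"],V=w["view"])
cv2.imwrite("pics/w1.png",im[:,:,::-1])
print(off([0.5085,-0.2507,0.20]),tool()[0],proj(w["K"],w["view"],np.array([.585,.0116,.032])))
E
```

```text
time_s: 1.85
tool_pos: [0.5834, 0.0136, 0.2305]
tcp_rot: [0.129, 0.696, -0.128, 0.694]
force: [0.5, -0.1, 0.5]
finger_gap: 0.0848
[ 0.03071849 -0.27400083  0.0247568 ] [0.58312545 0.01410106 0.23073141] [318.48915678 214.08807483]
```

View pics/w1.png

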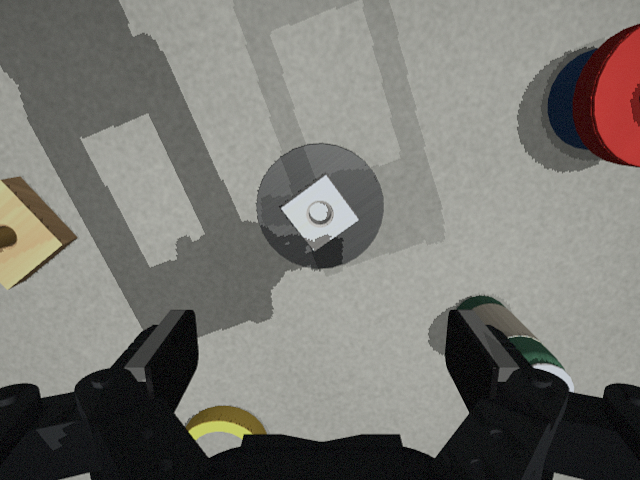

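The bore sits at (319.5,212) in the wrist picture, about 2 px from the prediction, with the flange concentric around it. Now above the pin.

```bash
python3 -m handwheel '{"offset":[[0,-0.06,0.005],[0,-0.12,0.01],[0,-0.18,0.015],[0,-0.24,0.02],[0.02,-0.274,0.025],[0.03,-0.274,0.025],[0.03,-0.274,0.025]],"turn":[0,0,0,0,0,0,0],"jaw":[0.085,0.085,0.085,0.085,0.085,0.07,0.06]}'
python3 - <<'E'
from h import *
d=np.load("w1.npz");print("bore",ray(d["K"],d["V"],319.5,212,0.032))
t=calibration("top");s=calibration("side")
print("3view",tri((d["K"],d["V"],319.5,212),(t["K"],t["view"],326.1,247.1),(s["K"],s["view"],312.1,273.4)))
w=calibration("wrist");im=capture("wrist")
np.savez("w2.npz",K=w["K"],V=w["view"])
cv2.imwrite("pics/w2.png",im[:,:,::-1])
print(tool()[0],proj(w["K"],w["view"],np.array([.5085,-.2507,.068])))
E
```

```text
time_s: 2.78
tool_pos: [0.509, -0.2494, 0.2005]
tcp_rot: [0.129, 0.696, -0.127, 0.695]
force: [-0.0, 0.0, 0.4]
finger_gap: 0.0601
bore [0.58365444 0.01301311 0.032     ]
3view (array([0.58462495, 0.01209554, 0.02938808]), [[-0.6, 0.8], [-0.1, -0.3], [-0.5, 0.1]])
[ 0.50968758 -0.24948379  0.20116828] [317.33918643 231.22526158]
```

View pics/w2.png

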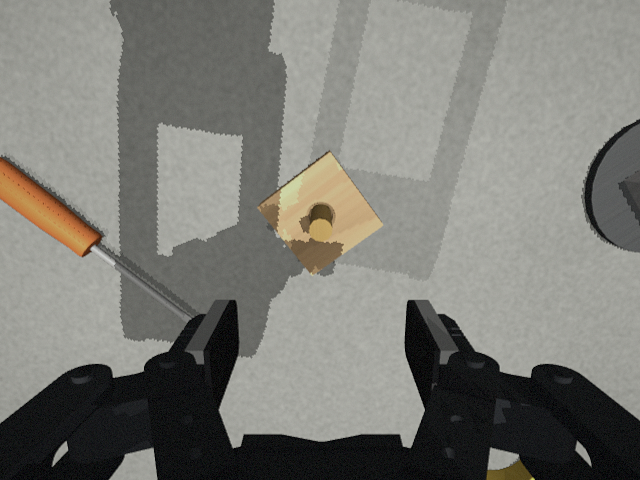

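The pin top is at (320.5,230), about 3 px from the prediction; the driver blade is about 0.1 m off the fingers.

Run:
```python
from h import *
d=np.load("w2.npz");p=ray(d["K"],d["V"],320.5,230,0.068);print("pin",p)
t=calibration("top");s=calibration("side")
print("3view",tri((d["K"],d["V"],320.5,230),(t["K"],t["view"],421.4,271.9),(s["K"],s["view"],317.1,355.6)))
print(off([p[0],p[1],0.036]),ray(d["K"],d["V"],200,320,0.01), ray(d["K"],d["V"],98,245,.015))
```

```text
pin [ 0.50846275 -0.24839916  0.068     ]
3view (array([ 0.50858472, -0.24990207,  0.06841284]), [[-2.0, 1.1], [-0.3, -0.1], [-0.3, -0.0]])
[ 0.16517047  0.00043915 -0.00132662] [ 0.5600818  -0.38013158  0.01      ] [ 0.46826746 -0.42659221  0.015     ]
```

```bash
python3 -m handwheel '{"offset":[[0.05,0,-0.001],[0.1,0,-0.001],[0.14,0,-0.001],[0.165,0,-0.001],[0.165,0,-0.001],[0.165,0,-0.001],[0.165,0,-0.001],[0.165,0,-0.001]],"turn":[0,0,0,0,0,0,0,0],"jaw":[0.05,0.05,0.05,0.05,0.05,0.0,0,0]}'; python3 -m handwheel '{"offset":[[0,0,0],[0,0,0],[0,0,0]],"turn":[0,0,0],"jaw":[0,0,0]}'
```

```text
time_s: 3.82
tool_pos: [0.5104, -0.2514, 0.0382]
tcp_rot: [0.128, 0.694, -0.129, 0.697]
force: [1.0, 2.1, 6.9]
finger_gap: 0.0141
time_s: 4.2
tool_pos: [0.5104, -0.2514, 0.0381]
tcp_rot: [0.128, 0.694, -0.129, 0.697]
force: [0.6, 1.7, 7.3]
finger_gap: 0.0143
```

```bash
python3 -m handwheel '{"offset":[[-0.01,0,0],[-0.03,0,0],[-0.06,0,0],[-0.09,0,0],[-0.09,0,0],[-0.09,0,0]],"turn":[0,0,0,0,0,0],"jaw":[0,0,0,0,0,0]}'
python3 - <<'E'
from h import *
w=calibration("wrist");im=capture("wrist")
cv2.imwrite("pics/w3.png",im[:,:,::-1][150:480,170:470])
print(tool()[0],off([0.5837,0.013,0.126]),get_obs()["finger_gap"],(w["view"]), tool()[1].as_matrix()[:,0])
E
```

```text
time_s: 4.95
tool_pos: [0.5083, -0.2508, 0.126]
tcp_rot: [0.128, 0.696, -0.128, 0.695]
force: [-0.7, -0.5, -1.4]
finger_gap: 0.0145
[ 0.5079257  -0.25061954  0.12535616] [-0.00051128  0.27330287 -0.02329594] 0.013904899464819978 [[ 3.56533812e-01  9.34282417e-01  7.84083887e-05  5.20383898e-02]
 [ 8.98837105e-01 -3.43030334e-01  2.72804047e-01 -5.48733260e-01]
 [ 2.54902921e-01 -9.71933905e-02 -9.62069616e-01  1.24623074e-01]
 [ 0.00000000e+00  0.00000000e+00  0.00000000e+00  1.00000000e+00]] [-0.00188199  0.0010438  -0.99999768]
```

View pics/w3.png

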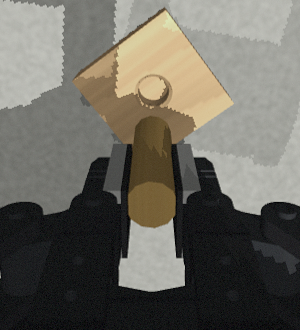

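The pin is held, about vertical: top disc centre at full-picture (322,355), far edge of the lower end at (322,266). The hole it left is at (322,240).

Run:
```python
from h import *
w=calibration("wrist");t,r,_=tool();K,V=w["K"],w["view"]
top=ray(K,V,322,355,.1554);bot=ray(K,V,322,266.5,.0954)
print("top tool",r.inv().apply(top-t),"botedge tool",r.inv().apply(bot-t))
hole=ray(K,V,322,240,.024);print("hole",hole)
```

```text
top tool [-0.03003796  0.00130691 -0.00260634] botedge tool [ 0.02997814  0.00139367 -0.01008469]
hole [ 0.50627312 -0.2483382   0.024     ]
```

Those two ends suggest the pin may be tilted about the jaw axis; check with a zoomed wrist and side composite.

Run:
```python
from h import *
s=calibration("side");t,r,_=tool()
q=t+np.array([0,0,0]);u,v=proj(s["K"],s["view"],q).round().astype(int);print(u,v)
im=capture("side")[:,:,::-1];w=capture("wrist")[:,:,::-1]
a=cv2.resize(im[v-30:v+30,u-25:u+25],None,fx=8,fy=8,interpolation=cv2.INTER_CUBIC)
b=cv2.resize(w[250:400,272:372],None,fx=3.2,fy=3.2,interpolation=cv2.INTER_CUBIC)
b=cv2.convertScaleAbs(b,alpha=1.6);cv2.imwrite("pics/z1.png",np.hstack([a,b]))
for z in(0.0954,0.1254,.1554):print(proj(s["K"],s["view"],[t[0],t[1],z])-[u-25,v-30])
```

```text
316 334
[25.34707961 41.67378224]
[25.05966385 29.77543268]
[24.76045572 17.38890646]
```

View pics/z1.png

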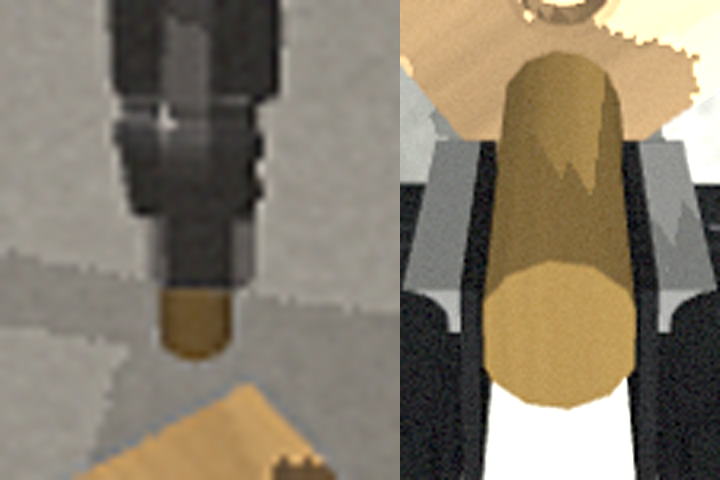

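The side view shows the pin upright (edges vertical, lower end at the expected height). I had the image-row sign wrong: redone, the wrist view gives top z −2.6 mm and bottom −2.1 mm, so there's no tilt. Next, carry it above the bore.

```bash
python3 -m handwheel '{"offset":[[0,0.04,-0.004],[0,0.09,-0.008],[0,0.145,-0.012],[0,0.2,-0.017],[0,0.245,-0.021],[0,0.273,-0.022],[0.02,0.273,-0.022],[0.03,0.273,-0.022]],"turn":[0,0,0,0,0,0,0,0],"jaw":[0,0,0,0,0,0,0,0]}'; python3 -m handwheel '{"offset":[[0,0,0],[0,0,0]],"turn":[0,0],"jaw":[0,0]}'
python3 - <<'E'
from h import *
w=calibration("wrist");im=capture("wrist")[:,:,::-1];si=capture("side")[:,:,::-1]
t,r,_=tool();print(t,off([.585,.0115,t[2]]))
s=calibration("side");u,v=292,215
a=cv2.resize(si[230:290,287:337],None,fx=8,fy=8,interpolation=cv2.INTER_CUBIC)
b=cv2.resize(im[190:400,240:405],None,fx=2.2857,fy=2.2857,interpolation=cv2.INTER_CUBIC)
b=cv2.convertScaleAbs(b,alpha=1.4);cv2.imwrite("pics/z2.png",np.hstack([a,b]));print(b.shape)
K,V=w["K"],w["view"]
for p in([.5837,.0130,.032],[.5846,.0121,.032]):print(proj(K,V,np.array(p)),(proj(K,V,np.array(p))-[240,190])*2.2857+[400,0], proj(s["K"],s["view"],np.array(p)))
E
```

```text
time_s: 6.1
tool_pos: [0.5845, 0.0124, 0.0943]
tcp_rot: [0.128, 0.697, -0.128, 0.694]
force: [0.2, -0.3, -1.1]
finger_gap: 0.014
time_s: 6.35
tool_pos: [0.5859, 0.0112, 0.0963]
tcp_rot: [0.129, 0.695, -0.129, 0.695]
force: [0.0, -0.3, -0.4]
finger_gap: 0.0141
[0.58621507 0.01127649 0.0968453 ] [-1.27602911e-06 -2.25641293e-04 -1.21467377e-03]
(480, 377, 3)
[320.80863155 258.21484145] [584.70428914 155.9186631 ] [311.0877828  272.46147602]
[319.80997756 260.34344849] [582.4216657  160.78402021] [311.59338123 272.6164781 ]
```

View pics/z2.png

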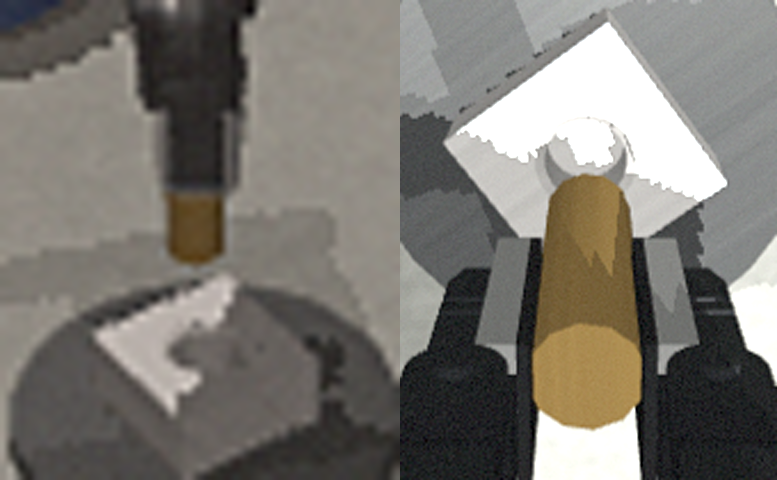

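Pin axis extrapolated to the bore depth gives row 260.3, against the bore centre at (322,259.6); laterally they agree within 0.5 px, and the side view within about 1.5 mm. That's inside the 3.5 mm the chamfer allows. Going down gently.

```bash
python3 -m handwheel '{"offset":[[0.01,0,0.0005],[0.02,0,0.0005],[0.028,0,0.0005],[0.034,0,0.0005],[0.038,0,0.0005],[0.042,0,0.0005],[0.042,0,0.0005]],"turn":[0,0,0,0,0,0,0],"jaw":[0,0,0,0,0,0,0]}'; python3 -c "
from h import *;print(tool()[0],get_obs()['force'])"
```

```text
time_s: 7.32
tool_pos: [0.5864, 0.0115, 0.0541]
tcp_rot: [0.128, 0.695, -0.128, 0.695]
force: [0.8, -1.0, -2.0]
finger_gap: 0.0139
[0.58644332 0.01149826 0.05410762] [ 0.77057099 -1.03363673 -1.9831535 ]
```

It's in the hole with no contact force. Last 10 mm.

```bash
python3 -m handwheel '{"offset":[[0.003,0,0],[0.006,0,0],[0.009,0,0],[0.01,0,0],[0.0105,0,0],[0.0105,0,0]],"turn":[0,0,0,0,0,0],"jaw":[0,0,0,0,0,0]}'; python3 -c "
from h import *;print(tool()[0],get_obs()['force'])"
```

```text
time_s: 8.07
tool_pos: [0.5865, 0.0115, 0.0442]
tcp_rot: [0.128, 0.695, -0.128, 0.696]
force: [0.2, -1.9, 2.5]
finger_gap: 0.0145
[0.58653209 0.01153474 0.04419936] [ 0.1618148  -1.91713705  2.45863875]
```

```bash
python3 -m handwheel '{"offset":[[0.001,0,0],[0.001,0,0],[0.001,0,0],[0.001,0,0],[0.001,0,0],[0.001,0,0],[0.001,0,0]],"turn":[0,0,0,0,0,0,0],"jaw":[0,0,0.03,0.05,0.05,0.05,0.05]}'; python3 -m handwheel '{"offset":[[-0.03,0,0],[-0.08,0,0],[-0.13,0,0],[-0.18,0,0],[-0.186,0,0],[-0.186,0,0]],"turn":[0,0,0,0,0,0],"jaw":[0.05,0.05,0.05,0.085,0.085,0.085]}'
python3 - <<'E'
from h import *
w=calibration("wrist");im=capture("wrist");np.savez("w4.npz",K=w["K"],V=w["view"])
si=capture("side")[:,:,::-1]
a=cv2.resize(si[235:295,287:337],None,fx=8,fy=8,interpolation=cv2.INTER_CUBIC)
b=cv2.resize(im[:,:,::-1][130:280,257:382],None,fx=3.2,fy=3.2,interpolation=cv2.INTER_CUBIC)
cv2.imwrite("pics/z3.png",np.hstack([a,b]))
t=tool()[0];s=calibration("side")
print(t,off([.585,.260,.23]))
for p in([.585,.0125,.074],[.585,.0125,.032]):print((proj(w["K"],w["view"],np.array(p))-[257,130])*3.2+[400,0],(proj(s["K"],s["view"],np.array(p))-[287,235])*8)
E
```

```text
time_s: 8.95
tool_pos: [0.5862, 0.0117, 0.0426]
tcp_rot: [0.128, 0.696, -0.128, 0.695]
force: [-0.5, 0.1, 0.3]
finger_gap: 0.0499
time_s: 9.7
tool_pos: [0.5861, 0.0116, 0.229]
tcp_rot: [0.128, 0.695, -0.128, 0.696]
force: [-0.7, 0.1, -0.4]
finger_gap: 0.085
[0.58496482 0.01168684 0.22705356] [-0.00289725  0.23197901 -0.08857456]
[602.58185529 291.52044706] [194.32269264 182.86649214]
[602.91940342 254.53840787] [197.65101325 299.75365561]
```

View pics/z3.png

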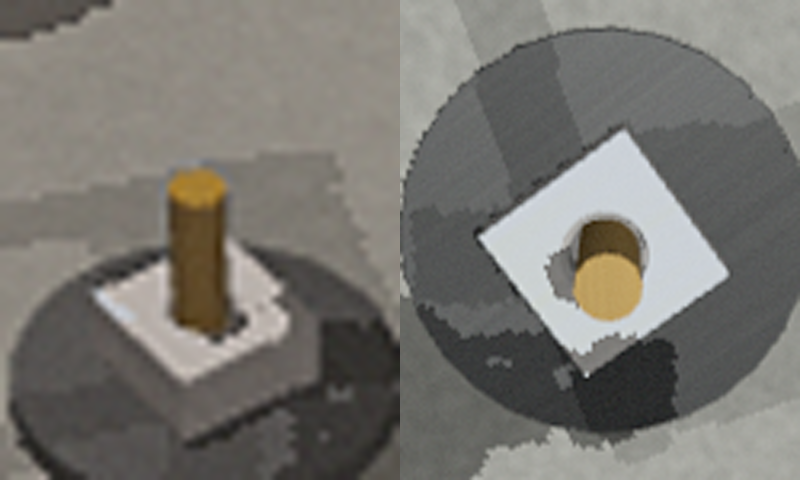

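The pin stands upright and home (top at side crop (197,186), expected 183). The block centre in the wrist crop is (605,252.5), so the base is at about (0.585,0.013). Next, above the knob.

```bash
python3 -m handwheel '{"offset":[[-0.01,0.04,-0.015],[-0.023,0.09,-0.035],[-0.023,0.14,-0.055],[-0.023,0.19,-0.075],[-0.023,0.225,-0.09],[-0.023,0.231,-0.09],[-0.023,0.231,-0.09],[-0.023,0.231,-0.09]],"turn":[0,0,0,0,0,0,0,0],"jaw":[0.085,0.085,0.085,0.06,0.06,0.06,0.06,0.06]}'
python3 - <<'E'
from h import *
w=calibration("wrist");im=capture("wrist")[:,:,::-1];np.savez("w5.npz",K=w["K"],V=w["view"])
u,v=proj(w["K"],w["view"],np.array([.583,.2613,.14]));print(u,v,tool()[0])
cv2.imwrite("pics/w5.png",cv2.resize(im[90:390,170:470],None,fx=2,fy=2,interpolation=cv2.INTER_CUBIC))
E
```

```text
time_s: 10.8
tool_pos: [0.5844, 0.258, 0.251]
tcp_rot: [0.128, 0.696, -0.129, 0.695]
force: [-0.1, 0.0, 1.0]
finger_gap: 0.06
323.91533977867863 235.43693904389818 [0.58457451 0.25796268 0.25133165]
```

View pics/w5.png

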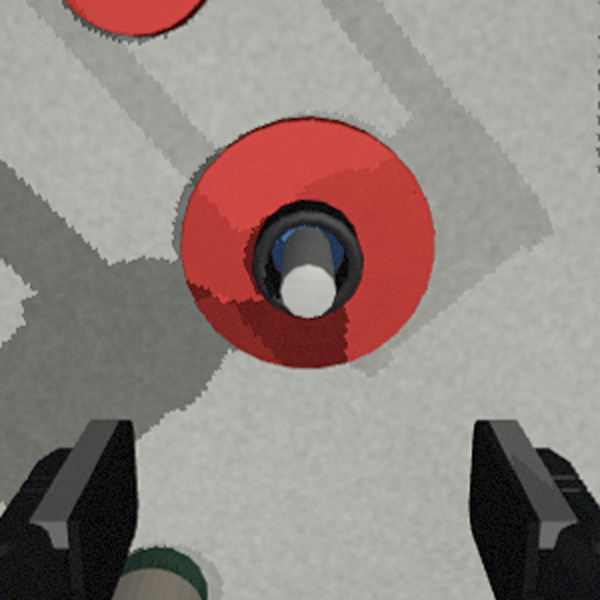

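The knob top at pixel (324,235.5) matches the prediction (323.9,235.4), so the knob is at (0.583,0.261). Go down and grip it.

```bash
python3 -m handwheel '{"offset":[[0.03,0.0025,-0.0025],[0.07,0.0025,-0.0025],[0.11,0.0025,-0.0025],[0.13,0.0025,-0.0025],[0.141,0.0025,-0.0025],[0.141,0.0025,-0.0025]],"turn":[0,0,0,0,0,0],"jaw":[0.05,0.05,0.05,0.05,0.05,0.05]}'; python3 -m handwheel '{"offset":[[0,0,0],[0,0,0],[0,0,0],[0,0,0],[0,0,0],[0,0,0]],"turn":[0,0,0,0,0,0],"jaw":[0.03,0,0,0,0,0]}'; python3 -c "
from h import *;print(tool()[0],get_obs()['force'])"
```

```text
time_s: 11.6
tool_pos: [0.5831, 0.2619, 0.1105]
tcp_rot: [0.128, 0.696, -0.129, 0.695]
force: [0.9, 0.5, 0.2]
finger_gap: 0.05
time_s: 12.35
tool_pos: [0.5838, 0.2627, 0.1118]
tcp_rot: [0.128, 0.695, -0.128, 0.696]
force: [-0.2, -2.9, 5.1]
finger_gap: 0.0164
[0.58375916 0.26274004 0.11183714] [-0.19511999 -2.89227324  5.09334896]
```

```bash
python3 -m handwheel '{"offset":[[-0.005,0,0],[-0.015,0,0],[-0.03,0,0],[-0.05,0,0],[-0.075,0,0],[-0.1,0,0],[-0.11,0,0],[-0.11,0,0]],"turn":[0,0,0,0,0,0,0,0],"jaw":[0,0,0,0,0,0,0,0]}'
python3 - <<'E'
from h import *
t,r,o=tool();print(t,o["force"],o["finger_gap"])
# knob cam (.583,.2613), base cam (.5847,.0128)
w=calibration("wrist");im=capture("wrist")[:,:,::-1];cv2.imwrite("pics/w6.png",im)
d=np.array([.5847-.583,.0128-.2613,0]);print("shift tool",r.inv().apply(d),"tilt",r.as_matrix()[:,0])
E
```

```text
time_s: 13.35
tool_pos: [0.5835, 0.263, 0.2218]
tcp_rot: [0.129, 0.695, -0.128, 0.696]
force: [0.1, -0.4, -4.5]
finger_gap: 0.0163
[0.58352906 0.26296388 0.22179893] [ 0.1003487  -0.35697707 -4.48139852] 0.01629156637931527
shift tool [-1.80620670e-04 -2.31544484e-01  9.02344696e-02] tilt [ 1.84144015e-03  7.39441120e-04 -9.99998031e-01]
```

```bash
python3 -m handwheel '{"offset":[[0,-0.015,0.006],[0,-0.045,0.018],[0,-0.08,0.031],[0,-0.115,0.045],[0,-0.15,0.0585],[0,-0.185,0.072],[0,-0.21,0.082],[0,-0.225,0.088]],"turn":[0,0,0,0,0,0,0,0],"jaw":[0,0,0,0,0,0,0,0]}';  python3 -m handwheel '{"offset":[[0,-0.005,0.0015],[0,-0.0065,0.002],[0.01,-0.0065,0.002],[0.015,-0.0065,0.002],[0.015,-0.0065,0.002]],"turn":[0,0,0,0,0],"jaw":[0,0,0,0,0]}';  python3 - <<'E'
from h import *
t,r,o=tool();print(t,o["force"],off([.58353+.0017,.26296-.2485,t[2]]))
im=capture("wrist")[:,:,::-1];si=capture("side")[:,:,::-1]
a=cv2.resize(si[190:310,262:362],None,fx=4,fy=4,interpolation=cv2.INTER_CUBIC)
b=cv2.resize(im[100:400,195:445],None,fx=1.6,fy=1.6,interpolation=cv2.INTER_CUBIC)
cv2.imwrite("pics/z4.png",np.hstack([a,b]));cv2.imwrite("pics/side4.png",si);cv2.imwrite("pics/wr4.png",im)
s=calibration("side");w=calibration("wrist")
zr=t[2]-.1118
for h,n in((0,"rim"),(.078,"captop"),(.14,"knobtop")):
    p=np.array([.5847,.0128,zr+h]);print(n,(proj(s["K"],s["view"],p)-[262,190])*4,(proj(w["K"],w["view"],p)-[195,100])*1.6+[400,0])
E
```

```text
time_s: 14.4
tool_pos: [0.5841, 0.0189, 0.2198]
tcp_rot: [0.129, 0.696, -0.129, 0.695]
force: [-0.3, -0.0, -4.0]
finger_gap: 0.0162
time_s: 15.02
tool_pos: [0.5839, 0.015, 0.2048]
tcp_rot: [0.128, 0.696, -0.128, 0.695]
force: [1.3, -0.7, -4.5]
finger_gap: 0.0161
[0.58391249 0.01504182 0.20479917] [ 1.27757362 -0.69328319 -4.48999286] [-2.84916067e-06 -7.48262371e-05  1.43831564e-03]
rim [195.68876066 243.9417026 ] [594.68530927 223.56921239]
captop [192.29864881 125.92545941] [591.76229523 297.36827682]
knobtop [189.38875262  24.62643701] [587.05510732 416.21343413]
```

View pics/z4.png

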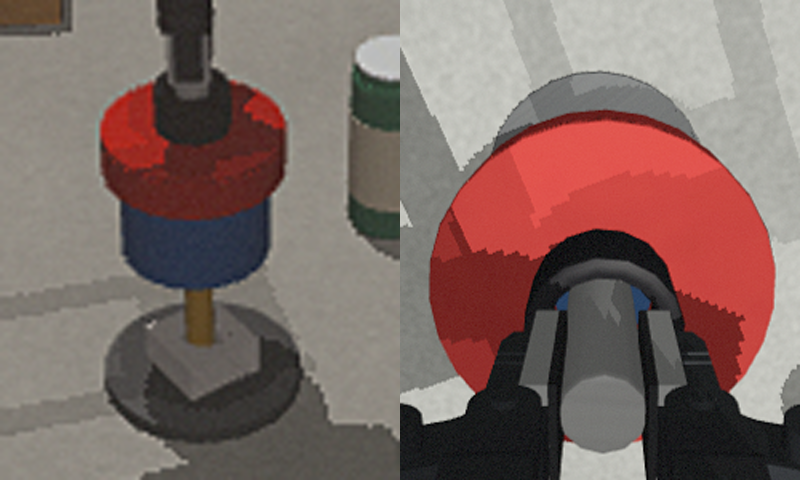

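Lids are level and nested. The cup's centre in the side crop is at x 196, against about 199–202 for the base. In the wrist crop the knob at (603,414) is about 3 mm +y of the base. The pin insertion pose (pin centred in the jaws) gives −2.4 mm in tool y and about +1.4 mm in z, so I'll correct −2.7/+1.2 mm and lower.

```bash
python3 -m handwheel '{"offset":[[0,-0.0027,0.0012],[0.012,-0.0027,0.0012],[0.024,-0.0027,0.0012],[0.036,-0.0027,0.0012],[0.046,-0.0027,0.0012],[0.052,-0.0027,0.0012],[0.055,-0.0027,0.0012],[0.055,-0.0027,0.0012]],"turn":[0,0,0,0,0,0,0,0],"jaw":[0,0,0,0,0,0,0,0]}';  python3 -m handwheel '{"offset":[[0.003,0,0],[0.006,0,0],[0.009,0,0],[0.012,0,0],[0.015,0,0],[0.018,0,0],[0.018,0,0]],"turn":[0,0,0,0,0,0,0],"jaw":[0,0,0,0,0,0,0]}'; python3 -c "
from h import *;print(tool()[0],get_obs()['force'])"
```

```text
time_s: 16.12
tool_pos: [0.5849, 0.0114, 0.1508]
tcp_rot: [0.128, 0.695, -0.128, 0.695]
force: [-0.7, -0.0, -3.8]
finger_gap: 0.0164
time_s: 17.0
tool_pos: [0.5845, 0.0114, 0.1324]
tcp_rot: [0.128, 0.696, -0.128, 0.695]
force: [-0.2, -0.2, -5.2]
finger_gap: 0.016
[0.58451139 0.01143842 0.13243403] [-0.19765165 -0.15488976 -5.15688314]
```

The rim is over the block and free (rim at about 0.021). Last 10 mm.

```bash
python3 -m handwheel '{"offset":[[0.003,0,0],[0.006,0,0],[0.008,0,0],[0.0095,0,0],[0.0105,0,0],[0.011,0,0],[0.011,0,0]],"turn":[0,0,0,0,0,0,0],"jaw":[0,0,0,0,0,0,0]}'; python3 -c "
from h import *;print(tool()[0],get_obs()['force'],get_obs()['ft_torque'])"
```

```text
time_s: 17.88
tool_pos: [0.5849, 0.0114, 0.1221]
tcp_rot: [0.128, 0.695, -0.128, 0.696]
force: [-0.0, -0.1, -2.8]
finger_gap: 0.0163
[0.58488667 0.01139594 0.1220544 ] [-0.04161787 -0.08078182 -2.78424666] [-0.00874555  0.05311306  0.01692517]
```

```bash
python3 -m handwheel '{"offset":[[0.0007,0,0],[0.0014,0,0],[0.0014,0,0]],"turn":[0,0,0],"jaw":[0,0,0]}'; python3 -c "
from h import *;print(tool()[0],get_obs()['force'],get_obs()['ft_torque'])"
```

```text
time_s: 18.25
tool_pos: [0.5852, 0.0111, 0.1219]
tcp_rot: [0.128, 0.695, -0.128, 0.696]
force: [-2.3, -1.9, 6.4]
finger_gap: 0.0162
[0.58518186 0.0110696  0.12193796] [-2.28352909 -1.90851909  6.35452559] [-0.10765138  0.48366106 -0.02429623]
```

Seated (TCP z 0.1219, expected 0.122). Release, rise, and measure the lid numerically by red segmentation from above.

```bash
python3 -m handwheel '{"offset":[[-0.0007,0,0],[-0.0007,0,0],[-0.0007,0,0],[-0.0007,0,0],[-0.0007,0,0],[-0.0007,0,0],[-0.0007,0,0]],"turn":[0,0,0,0,0,0,0],"jaw":[0.016,0.025,0.035,0.06,0.065,0.065,0.065]}'; python3 -m handwheel '{"offset":[[-0.02,0,0],[-0.06,0,0],[-0.1,0,0],[-0.13,0,0],[-0.13,0,0],[-0.13,0,0]],"turn":[0,0,0,0,0,0],"jaw":[0.065,0.065,0.065,0.065,0.065,0.065]}'
python3 - <<'E'
from h import *
t,r,o=tool();print(t,o["force"])
w=calibration("wrist");im=capture("wrist");np.savez("w7.npz",K=w["K"],V=w["view"]);cv2.imwrite("pics/w7.png",im[:,:,::-1])
i=im.astype(int);m=((i[:,:,0]>60)&(i[:,:,0]>2.0*i[:,:,1])&(i[:,:,0]>2.0*i[:,:,2])).astype(np.uint8)
cs,_=cv2.findContours(m,cv2.RETR_EXTERNAL,cv2.CHAIN_APPROX_NONE)
for c in sorted(cs,key=cv2.contourArea)[-2:]:
    h=cv2.convexHull(c);e=cv2.fitEllipse(h);print(cv2.contourArea(c),np.round(e[0],1),np.round(e[1],1),"cap xyz",ray(w["K"],w["view"],*e[0],.084))
p=np.array([.5847,.0128,.15]);print("pred knobtop",proj(w["K"],w["view"],p))
E
```

```text
time_s: 19.12
tool_pos: [0.5848, 0.0115, 0.1211]
tcp_rot: [0.128, 0.695, -0.128, 0.695]
force: [1.0, 0.4, 1.0]
finger_gap: 0.0652
time_s: 19.88
tool_pos: [0.5841, 0.0115, 0.2502]
tcp_rot: [0.128, 0.696, -0.128, 0.695]
force: [-1.1, 0.3, -0.4]
finger_gap: 0.0648
[0.5840894  0.01147739 0.25023499] [-1.05020993  0.26029642 -0.39978503]
12953.0 [320.3 217.2] [128.6 130.1] cap xyz [0.58224883 0.01244324 0.084     ]
pred knobtop [321.97229543 244.29010299]
```

The cap centre is at (0.582,0.012), about 2.5 mm from the base centre, so it's well placed. Collar spans z 0.088–0.114; grip with TCP at 0.091 so the tips stay above the cap.

```bash
python3 -m handwheel '{"offset":[[0.04,0,0],[0.08,0,0],[0.12,0,0],[0.145,0,0],[0.155,0,0],[0.159,0,0],[0.159,0,0],[0.159,0,0]],"turn":[0,0,0,0,0,0,0,0],"jaw":[0.056,0.056,0.056,0.056,0.056,0.056,0.056,0.056]}'; python3 -c "
from h import *;print(tool()[0],get_obs()['force'],get_obs()['ft_torque'])"; python3 -m handwheel '{"offset":[[0,0,0],[0,0,0],[0,0,0],[0,0,0],[0,0,0],[0,0,0],[0,0,0]],"turn":[0,0,0,0,0,0,0],"jaw":[0.045,0.03,0.02,0.02,0.02,0.02,0.02]}'; python3 -c "
from h import *;print(tool()[0],get_obs()['force'],get_obs()['ft_torque'])"
```

```text
time_s: 20.92
tool_pos: [0.5856, 0.0114, 0.0932]
tcp_rot: [0.128, 0.695, -0.128, 0.696]
force: [-0.2, -0.4, 1.1]
finger_gap: 0.0558
[0.58564859 0.01138953 0.09319096] [-0.2154214  -0.40268403  1.09559132] [ 0.00973856 -0.01006906  0.01211391]
time_s: 21.8
tool_pos: [0.5855, 0.0114, 0.0934]
tcp_rot: [0.128, 0.695, -0.128, 0.696]
force: [-1.1, -0.4, 5.1]
finger_gap: 0.0381
[0.58552143 0.01138319 0.09339783] [-1.1166753  -0.44086405  5.12524607] [-0.02929865  0.16030818 -0.07505357]
```

Collar gripped (0.038, reading about 1.8 mm low as on the other parts). Lift straight up, slowly at first.

```bash
python3 -m handwheel '{"offset":[[-0.002,0,0],[-0.005,0,0],[-0.008,0,0],[-0.011,0,0],[-0.011,0,0]],"turn":[0,0,0,0,0],"jaw":[0.02,0.02,0.02,0.02,0.02]}'
python3 - <<'E'
from h import *
t,r,o=tool();print(t,o["force"],o["ft_torque"])
s=calibration("side");si=capture("side")[:,:,::-1];cv2.imwrite("pics/s8.png",si)
i=si.astype(int)
roi=(slice(190,310),slice(262,362))
def band(m,name):
    m=m.astype(np.uint8);n,l,st,c=cv2.connectedComponentsWithStats(m);k=1+np.argmax(st[1:,4]);print(name,st[k],c[k].round(1))
b=i[roi];band((b[:,:,2]>60)&(b[:,:,2]>2*b[:,:,1])&(b[:,:,2]>2*b[:,:,0]),"red");band((b[:,:,0]>1.4*b[:,:,2])&(b[:,:,0]>35),"blue")
E
```

```text
time_s: 22.42
tool_pos: [0.585, 0.0114, 0.1034]
tcp_rot: [0.128, 0.695, -0.128, 0.696]
force: [-0.5, -1.1, -1.6]
finger_gap: 0.038
[0.58500545 0.01140452 0.10337538] [-0.53421212 -1.14633593 -1.56038163] [ 0.00950203 -0.01827403  0.00909293]
red [ 27  49  45  34 961] [48.9 67.6]
blue [ 32  78  36  25 615] [50.2 91. ]
```

The load is about 1.2–1.6 N, so only the outer lid is coming up. Continue.

```bash
python3 -m handwheel '{"offset":[[-0.01,0,0],[-0.025,0,0],[-0.04,0,0],[-0.055,0,0],[-0.075,0,0],[-0.095,0,0],[-0.11,0,0],[-0.118,0,0]],"turn":[0,0,0,0,0,0,0,0],"jaw":[0.02,0.02,0.02,0.02,0.02,0.02,0.02,0.02]}'; python3 -m handwheel '{"offset":[[0,0,0],[0,0,0],[0,0,0],[0,0,0]],"turn":[0,0,0,0],"jaw":[0.02,0.02,0.02,0.02]}'
python3 - <<'E'
from h import *
t,r,o=tool();print(t,o["force"],o["ft_torque"],np.abs(o["qd"]).max())
si=capture("side")[:,:,::-1];tp=capture("top")[:,:,::-1]
a=cv2.resize(si[150:310,242:382],None,fx=3.75,fy=3.75,interpolation=cv2.INTER_CUBIC)
cv2.imwrite("pics/z9.png",a);cv2.imwrite("pics/side9.png",si)
s=calibration("side")
for n,h in(("rim",.01),("knobtop",.15),("lowedge",t[2]-.0934+.062),("captop",t[2]-.0934+.088)):print(n,(proj(s["K"],s["view"],np.array([.5847,.0128,h]))-[242,150])*3.75)
# bystanders: before/after in side & top
b=cv2.imread("pics/side0.png").astype(int);
for nm,(x,y,w,h) in dict(oil=(345,195,30,60),tape=(405,290,50,45),carton=(245,160,35,42),driver=(310,425,70,55)).items():
    A=b[y:y+h,x:x+w].astype(np.float32);B=si[y-4:y+h+4,x-4:x+w+4].astype(np.float32)
    B=B if B.shape[0]>=h else si[y:y+h,x:x+w].astype(np.float32)
    q=cv2.matchTemplate(B,A,cv2.TM_CCOEFF_NORMED);_,mx,_,l=cv2.minMaxLoc(q);print(nm,round(mx,3),l,q.shape)
E
```

```text
time_s: 23.48
tool_pos: [0.5852, 0.0114, 0.2225]
tcp_rot: [0.128, 0.695, -0.128, 0.696]
force: [0.8, -0.3, -1.6]
finger_gap: 0.0378
time_s: 23.98
tool_pos: [0.5845, 0.0114, 0.2205]
tcp_rot: [0.128, 0.696, -0.128, 0.695]
force: [-0.1, -0.0, -1.1]
finger_gap: 0.0376
[0.58448271 0.01144231 0.22046165] [-0.06570326 -0.02262728 -1.14535609] [-0.01060308  0.02842699  0.02438478] 0.004827653716811518
rim [261.56460872 486.83488672]
knobtop [256.16218917 298.76638428]
lowedge [254.50465753 241.06455429]
captop [253.36085046 201.24645435]
oil 0.998 (4, 4) (9, 9)
tape 0.998 (4, 4) (9, 9)
carton 0.817 (4, 4) (9, 9)
driver 0.995 (4, 4) (5, 9)
```

View pics/z9.png

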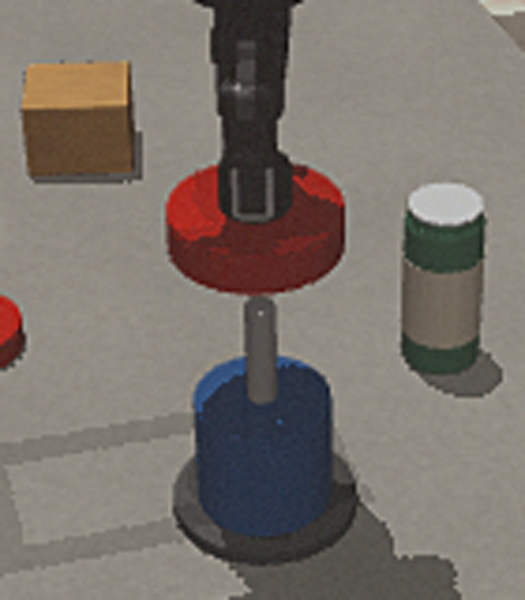

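The outer lid is held level, with clear space above the knob top at (260,302). The blue lid is flat and concentric on the flange (centres 263.5 and 264.5 px). Its lower edge is about 0.179 m above the rim. Hand in.

```bash
python3 -c "
from cell import *;print(get_obs()['time_s']);print(job_done())"
```

```text
24.075
the job is handed in; nothing more can be done
None
```

The job is done and handed in at 24.1 s of the 58 s allowed. The pin is home in the base, and both lids were lowered onto it together. The arm is now holding the red outer lid up by its collar.

**Last checks:**
- **Outer lid:** it hangs level and still, with about 1.1 N of load. Its lower edge is about 179 mm above the inner lid's rim, against the 150 mm required.
- **Inner lid:** it sits flat on the flange. In the final side view it is centred to within about 1 pixel of the enlarged picture, or roughly 0.5 mm.
- **Pin:** it was upright and home when I let it go. I could not see it afterwards, under the lid.
- **Bystanders:** image matching showed no shift. The carton matched less well (0.82, the others 0.995 or better), but also with no shift. I didn't look into why.

**What disagreed:**
- The finger opening read about 2 mm less than the true size on everything gripped.
- The wrist camera was off from the tool by about 1–2 mm. I allowed for that when placing the lids, using the pose at which the pin went in.
- I first misread the held pin as tilted, from a sign error in my own reckoning. The side view showed it upright.

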